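# Clear the stone chips off a picking plate into its catch tray

### The job

Push the catch tray fully home beside the sloped picking plate until its catch snaps in, then take the scraper block and wipe all four stone chips off the plate into the tray, without touching the chips with the gripper. Finally stand the scraper upright on its pad again and let go; leave the other things on the bench where they are.

Things in the scene. Friction and masses are not known exactly. Their poses are not given: they have to be found in the camera images.
- plate: sloped aluminium picking plate, fixed, 140 mm (x) by 240 mm (y), tilted 25 deg, low edge to the robot. Origin: centre of its upper surface, 78 mm above the bench; x points up the slope away from the robot, y level to the robot's left, z out of the surface. A lip 8 mm high runs along the low edge (x -70 to -74 mm); the other edges are open. The catch tray belongs below the y = -120 mm side edge
- tray: loose steel catch tray, 150 mm (x) by 104 mm (y), 3 mm walls 28 mm high, the outer (-y) one 55 mm. Origin: centre of its underside, 6 mm above the bench. A tab to hold stands outside its near end: 10 mm thick (x), 36 mm wide (y), centred at x = -80, y = 0, top 72 mm above the underside. It slides along x between two guides (1.5 mm play each side); drawn out 40 to 90 mm to the robot at the start
- tray_home (a point): fixed point where the tray's origin lies when the tray is fully home, beside the plate; x is the way the tray is pushed (away from the robot), y to the robot's left, z up. In the last 17 mm a rib on the tray's outer wall passes a sprung catch (about 7 to 13 N), which snaps in behind it and holds the tray against a fixed end stop
- scraper: loose scraper block, 0.13 kg: black foot 126 long (x) x 30 thick (y) x 22 mm high, on it a wooden grip 70 long (x) x 22 thick (y), up to 62 mm above the underside. Origin: centre of the foot's flat underside, z up through the grip. The long sides of the foot are the wiping faces. It stands on the pad at the start
- pad: thin grey pad fixed on the bench at the robot's left, 166 (x) x 100 (y) x 3 mm thick, the scraper's place. Origin: centre of its underside on the bench, z up
- chip1: reddish stone chip, rounded block 26 x 18 x 13 mm, lying loose on the plate; origin: centre of its underside at the start
- chip2: reddish stone chip, rounded block 22 x 20 x 12 mm, lying loose on the plate; origin: centre of its underside at the start
- chip3: reddish stone chip, rounded block 27 x 16 x 14 mm, lying loose on the plate; origin: centre of its underside at the start
- chip4: reddish stone chip, rounded block 20 x 18 x 15 mm, lying loose on the plate; origin: centre of its underside at the start
- dropper: bystander: small amber dropper bottle with black cap, 30 mm across, 72 mm tall; origin: centre of its underside
- dish: bystander: shallow glass dish, 86 mm across, 18 mm tall; origin: centre of its underside
- slidebox: bystander: grey slide box, 85 x 105 x 32 mm tall; origin: centre of its underside
- beaker: bystander: glass beaker, 68 mm across, 85 mm tall; origin: centre of its underside
- jar: bystander: white jar, 60 mm across, 80 mm tall; origin: centre of its underside
- forceps: bystander: steel forceps lying flat, about 120 mm long, 8 mm high; origin: centre of its underside
- loupe: bystander: black stand loupe, 44 mm across, 35 mm tall; origin: centre of its underside
There are look-alikes about, which are no part of the job. What is shaped like the scraper but purple, red or yellow is not meant.

How it is judged:
By the outcome, as a careful person would: the job done as asked, in the order asked, and still so for the second after the job is handed in, with the robot touching nothing.
It also fails if it takes over 64 s, if anything falls off the work surface, if the arm or the gripper's body presses on something with over 40 N, if the wrist force passes 120 N, or if a joint passes its speed limit or range.

### The arm

A 7-joint arm with a two-finger parallel gripper is mounted at the origin on the work surface. World frame = base frame: x ahead of the robot, y to its left, z up, the work surface at z = 0. Lengths are in m, angles in rad, forces in N, time in s.
With the tool pointing down it reaches from about 0.4 to 0.85 m from the base axis. Payload 10.4 kg.
Tool frame: the origin (TCP) lies at the very end of the fingers, on their centre line; the grasp point (between the pads) lies 19 mm behind it; z points along the fingers, y is the line along which they close (so a half turn about z gives the same grasp; the last joint's range is limited). The gripper opens to 85 mm and grips with 20 to 120 N. Pads are 22 mm wide; open, the fingers measure 114 mm over their backs; the gripper's body (76 mm by 85 mm) begins 54 mm behind the grasp point. The pads swing forward as they close: fully open they stand 13 mm farther back than shut.
Start: joints at [-0.023, 0.332, -0.065, 1.46, 0.022, 1.35, -0.088], TCP at [0.625, 0, 0.231] pointing down, gripper open.
Joint ranges: [-2.6, 2.6], [-0.5, 2.12], [-1.47, 1.34], [0.16, 2.42], [-1.27, 4.41], [0.06, 2.06], [-2.6, 2.6]. Speed limits (rad/s): [2.22, 2.22, 2.79, 2.79, 3.14, 3.14, 3.14].

### API

Orientations are given as a unit quaternion [x, y, z, w].
In Python, from workcell import manip, optics gives the robot as it stands.
- The arm moves only by the tool jog_arm, never from a script. Its arguments are lists of equal length, an entry for each row: "dr": the turn, a rotation vector about the tool's x, y, z normalised to -1 to 1, where 1 is 4 degrees, a list of three; "translation": the shift along the tool's x, y, z normalised to -1 to 1, where 1 is 0.025 m, a list of three; "jaw": the opening, from 0 (shut) to 1 (fully open). A call has 1 to 10 rows; each row shifts and turns the commanded pose from where the row before left it, along the tool's axes as they then stand; what a row does not reach is not made up. A row lasts 1/10 s, in which the tool goes at most 50 mm and 8.59 degrees, less where a joint would pass 70% of its speed; a pose out of reach is approached as far as the arm can. A call with a number of a shift or a turn outside -1 to 1 is refused whole. A call with a gripper value outside its range is refused whole. The fingers move at their own pace and stop on an object; "squeeze" is the grip in N (left out, the last holds). Time passes only in rows, so rows that do not move let the fingers close. It gives the time, the measured TCP pose, the force, the opening and the grip force at its end, in the units of the state.
- manip.get_obs(): the state, without advancing time (a new reading comes with each control period).
- optics.camera(name): name is "scene" or "side" or "wrist"; returns a dict with "color" (480x640x3 uint8, red, green, blue), "mtx" (3x3 intrinsics, pixels), "R" (3x3) and "t" (3): a world point X has camera coordinates R X + t. Camera axes: x right, y down, z forward; pixel columns grow to the right and rows downward; lengths in m; the calibration is good to about 2 mm. The wrist camera is an equidistant fisheye: a pixel r from the principal point sees the ray r / f radians off the axis. A picture is of the moment at which its call begins. There is no depth.
- manip.hand_in(): hands the job in; it is judged then, once.
The state is a dict: "clock": time; "joint_pos": joint angles; "joint_velocities": joint speeds; "tau": joint torques, N m; "position": TCP position; "ee_rot": TCP orientation; "ft_force": force on the tool from outside, world axes, zero at the start; "torque": the same for the moment, N m; "grip_width": opening from 0.0 (shut) to 1.0 (fully open); "grasp_force": force on a finger pad.
Only numpy, scipy, OpenCV 4.12 (cv2) and the standard library are available. Lean on these libraries where they do the work, as an engineer would, in place of code of your own. Each camera call takes 0.05 s, during which the arm holds its last target. There are 200 camera calls.

## Working session

There is one attempt and no reset: what is moved stays moved. The work goes in short steps, Python scripts to look and compute and a tool call to move; the robot and the scene stay as the last step left them, time stands still between calls to the robot, and variables do not carry over. Pictures are saved under pics/ and viewed, at most 10 in all, crops included, and the job is handed in when it is done.

Besides the shell and the picture viewer there is one more tool, called after "Call:" as name(argument=value, ...) on one line, values as JSON. jog_arm: Moves the arm, as the interface text tells. Scaled input: -1 to 1 covers 0.025 m each way for a shift and 4 degrees each way for a turn. Its arguments: {"type":"object","properties":{"dr":{"type":"array","items":{"type":"array","items":{"type":"number"}}},"translation":{"type":"array","items":{"type":"array","items":{"type":"number"}}},"jaw":{"type":"array","items":{"type":"number"}},"squeeze":{"type":"number"}},"required":["dr","translation","jaw"]}

```bash
ls; mkdir -p pics; python3 - <<'E'
from workcell import manip, optics
import cv2, numpy as np, pickle
d={}
for n in ["scene","side","wrist"]:
    c=optics.camera(n); d[n]=c
    cv2.imwrite(f"pics/{n}0.png",c["color"][:,:,::-1]); print(n,np.round(c["mtx"],1).tolist(),np.round(c["R"],4).tolist(),np.round(c["t"],4).tolist())
pickle.dump(d,open("cams0.pkl","wb"))
o=manip.get_obs(); print({k:np.round(v,3).tolist() for k,v in o.items()})
E
```

```text
pics
scene [[596.0, 0.0, 310.9], [0.0, 596.0, 241.3], [0.0, 0.0, 1.0]] [[-0.8416, 0.54, -0.0051], [0.4152, 0.6409, -0.6456], [-0.3454, -0.5455, -0.7636]] [0.4327, -0.1979, 1.6105]
side [[581.9, 0.0, 325.5], [0.0, 581.9, 241.0], [0.0, 0.0, 1.0]] [[0.8469, -0.5316, 0.011], [-0.3662, -0.598, -0.713], [0.3856, 0.5998, -0.7011]] [-0.4353, 0.2865, 1.2212]
wrist [[371.6, 0.0, 319.2], [0.0, 371.6, 236.0], [0.0, 0.0, 1.0]] [[1.0, -0.0016, -0.0027], [-0.0008, -0.9651, 0.2617], [-0.003, -0.2617, -0.9651]] [-0.6242, -0.0339, 0.38]
{'clock': 0.15, 'joint_pos': [-0.023, 0.333, -0.065, 1.461, 0.022, 1.35, -0.088], 'joint_velocities': [0.0, -0.001, 0.001, -0.002, 0.001, -0.001, -0.002], 'tau': [0.001, -62.583, 0.05, -39.185, 0.016, 0.007, -0.0], 'position': [0.625, -0.0, 0.231], 'ee_rot': [0.707, 0.707, -0.0, -0.0], 'ft_force': [-1.048, -0.42, -0.432], 'torque': [0.012, 0.012, -0.026], 'grasp_force': 0.0, 'grip_width': 1.0}
```

View pics/scene0.png

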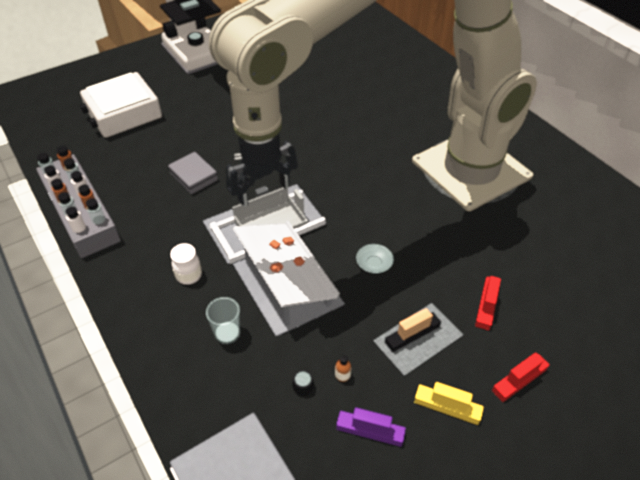

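View pics/side0.png

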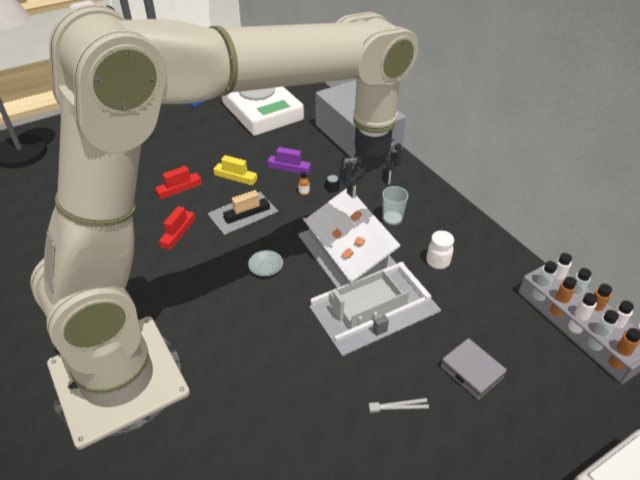

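View pics/wrist0.png

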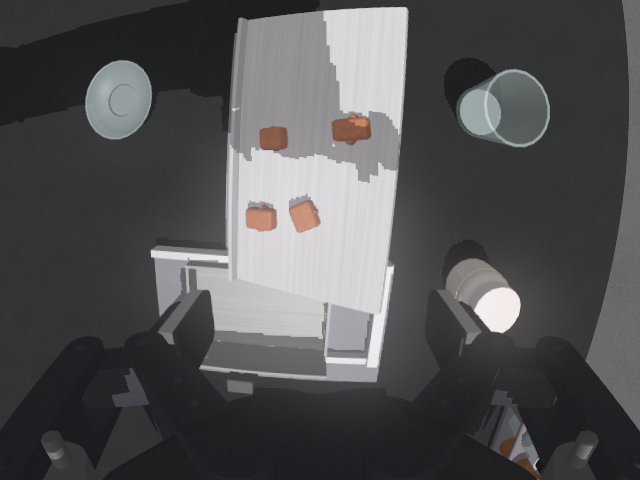

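Scene: plate around (285,265), pad and scraper at (418,335) with the chips at (275,244), (289,240), (298,261) and (276,267). Side: tray near (370,300), plate near (350,235), pad near (243,210). Wrist: plate corners at about (240,18), (407,8), (380,312) and (230,278). Next I'll zoom in for exact corner positions.

```bash
python3 - <<'E'
import cv2,pickle,numpy as np
d=pickle.load(open("cams0.pkl","rb"))
def crop(n,x,y,w,h,s):
    im=cv2.resize(d[n]["color"][y:y+h,x:x+w,::-1],None,fx=s,fy=s,interpolation=cv2.INTER_CUBIC)
    for k in range(0,w,20): cv2.putText(im,str(x+k),(k*s,8),0,.3,(0,255,255),1); cv2.line(im,(k*s,10),(k*s,14),(0,255,255),1)
    for k in range(20,h,20): cv2.putText(im,str(y+k),(0,k*s+3),0,.3,(0,255,255),1); cv2.line(im,(20,k*s),(24,k*s),(0,255,255),1)
    return im
A=np.hstack([crop("side",298,175,148,180,3)[:540],crop("scene",200,180,115,180,3)])
cv2.imwrite("pics/a.png",A[:, :800])
B=np.hstack([crop("side",200,185,90,60,4),crop("scene",365,295,110,90,4)[:240]]) if 0 else None
p=crop("side",200,185,85,50,4); q=crop("scene",368,298,100,80,4)
h=max(p.shape[0],q.shape[0]); p=cv2.copyMakeBorder(p,0,h-p.shape[0],0,0,cv2.BORDER_CONSTANT)
cv2.imwrite("pics/b.png",np.hstack([p,q])); print(A.shape,p.shape)
E
```

```text
(540, 789, 3) (320, 340, 3)
```

View pics/a.png

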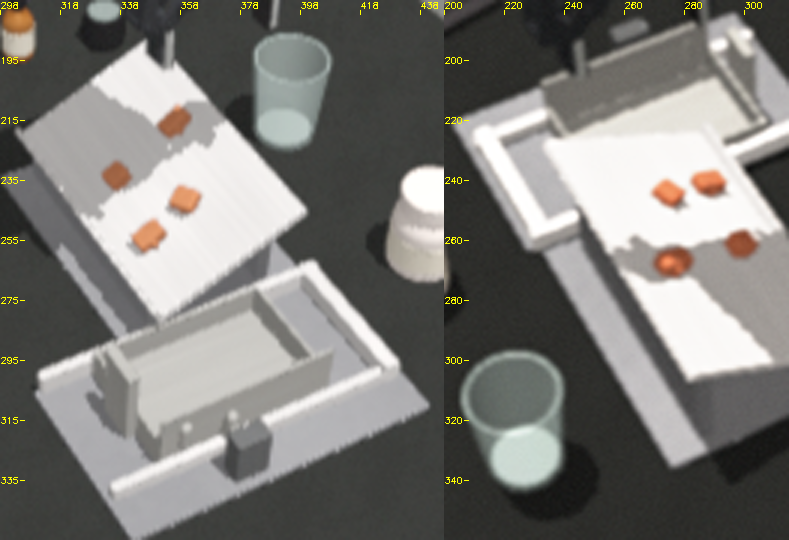

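View pics/b.png

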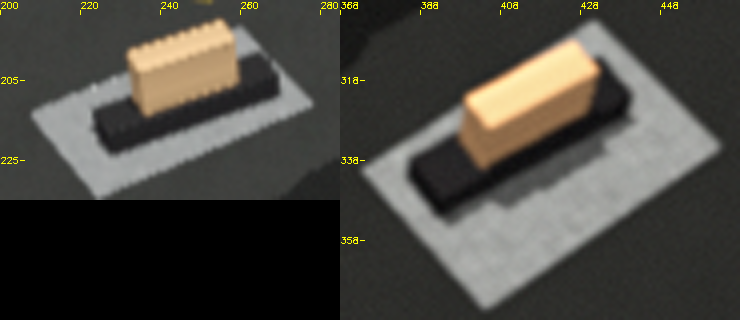

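Side zoom: plate corners at (346.3,189), (303,218.3), (399.7,245.7) and (352.3,282.3), tray outer wall from (343.7,319) to (408.7,292.3), and tab top near (344,298). Pad zoom: pad corners in side at (208,213.8), (224.5,234.8), (278.3,210.8) and (260,191.8), with the scraper foot and grip corners clear in both views.

```bash
cat > h.py <<'E'
import numpy as np, cv2, pickle
from scipy.optimize import least_squares
from scipy.spatial.transform import Rotation as Ro
def proj(c,n,X):
    p=np.atleast_2d(X)@c["R"].T+c["t"]; K=c["mtx"]
    if n.startswith("wrist"):
        r=np.hypot(p[:,0],p[:,1]); q=p[:,:2]/r[:,None]*np.arctan2(r,p[:,2])[:,None]
    else: q=p[:,:2]/p[:,2:]
    return q@K[:2,:2].T+K[:2,2]
def ray(c,n,uv):
    q=(np.array(uv,float)-c["mtx"][:2,2])/c["mtx"][0,0]
    if n.startswith("wrist"):
        th=np.hypot(*q); d=np.r_[q/th*np.sin(th),np.cos(th)]
    else: d=np.r_[q,1]
    return -c["R"].T@c["t"], c["R"].T@d
def fit(d,obs,x0,tilt=0):  # pose x,y,z,yaw ; obs: (cam,uv,body pt m)
    def T(v): return Ro.from_euler("ZY",[v[3],-tilt])
    f=lambda v: np.concatenate([(proj(d[n],n,T(v).apply(np.array(b)/1000)+v[:3])[0]-uv) for n,uv,b in obs])
    s=least_squares(f,x0,loss="soft_l1"); print(np.round(s.x[:3]*1000,1),"yaw",round(np.degrees(s.x[3]),2)); print(np.round(f(s.x).reshape(-1,2),1).tolist()); return s.x
E
cat > m.py <<'E'
from h import *
d=pickle.load(open("cams0.pkl","rb")); t=np.radians(25)
P=fit(d,[("side",(346.3,189),(70,120,0)),("side",(399.7,245.7),(70,-120,0)),("side",(303,218.3),(-74,120,8)),("side",(352.3,282.3),(-74,-120,8)),
("scene",(233.7,226.7),(70,-120,0)),("scene",(282.7,306.7),(70,120,0)),("scene",(342,297),(-74,120,8)),
("wrist",(407,8),(70,120,0)),("wrist",(380,312),(70,-120,0)),("wrist",(240,18),(-74,120,8)),("wrist",(230,278),(-74,-120,8))],[.62,.1,.08,0],t)
pad=fit(d,[("side",(208,213.75),(-83,50,3)),("side",(224.5,234.75),(-83,-50,3)),("side",(278.25,210.75),(83,-50,3)),("side",(260,191.75),(83,50,3)),
("scene",(373.25,340.75),(83,-50,3)),("scene",(404.5,375),(83,50,3)),("scene",(463.25,335),(-83,50,3)),("scene",(431.5,303),(-83,-50,3))],[.6,.4,0,0])
sc=fit(d,[("side",(228.25,223.25),(-63,-15,0)),("side",(269.5,209),(63,-15,0)),("side",(223.25,212),(-63,15,22)),
("scene",(394.75,351.5),(63,15,0)),("scene",(440.5,325),(-63,15,0)),("scene",(399.75,322.5),(35,-11,62)),("scene",(404.25,329.25),(35,11,62)),("scene",(433,315),(-35,11,62)),("scene",(427,307.5),(-35,-11,62)),("side",(232,197.5),(-35,11,62)),("side",(255.3,190),(35,11,62))],[.6,.4,0.003,0])
tr=fit(d,[("side",(408.7,292.3),(75,-52,55)),("side",(343.7,319),(-75,-52,55)),("side",(384,271.7),(75,52,28)),("wrist",(325,347),(75,-52,55)),("wrist",(325,302),(75,0,28))][:4],[.6,-.1,.006,0])
Rm=Ro.from_euler("ZY",[P[3],-t]); 
for n in ["wrist","scene","side"]:
    c=d[n]; h=cv2.cvtColor(c["color"],cv2.COLOR_RGB2HSV); m=cv2.inRange(h,(0,110,60),(14,255,255))
    k,l,st,ce=cv2.connectedComponentsWithStats(m)
    for i in range(1,k):
        if st[i,4]<25: continue
        o,r=ray(c,n,ce[i]); N=Rm.apply([0,0,1]); 
        X=o+r*(((P[:3]+N*.006)-o)@N/(r@N)); b=Rm.inv().apply(X-P[:3])*1000
        if abs(b[0])<80 and abs(b[1])<130: print(n,np.round(ce[i]),np.round(b,1),st[i,4])
np.save("poses.npy",[P,pad,sc,tr])
# overlay of tray/tab in side+scene
ims=[]
for n,(x,y,w,hh) in {"side":(298,175,148,180),"scene":(200,180,115,180)}.items():
    im=cv2.resize(d[n]["color"][y:y+hh,x:x+w,::-1],None,fx=3,fy=3,interpolation=cv2.INTER_CUBIC)
    def box(pose,a,b,col,tilt=0):
        R=Ro.from_euler("ZY",[pose[3],-tilt]); C=np.array([[(a,b)[i>>k&1][k] for k in range(3)] for i in range(8)])/1000
        uv=((proj(d[n],n,R.apply(C)+pose[:3])-[x,y])*3+1).astype(int)
        for i in range(8):
            for k in range(3):
                j=i^(1<<k)
                if j>i: cv2.line(im,tuple(map(int,uv[i])),tuple(map(int,uv[j])),col,1)
    box(P,(-70,-120,0),(70,120,0.1),(0,0,255),t); box(P,(-74,-120,0),(-70,120,8),(255,0,0),t)
    box(tr,(-75,-52,0),(75,52,28),(0,255,0)); box(tr,(-85,-18,0),(-75,18,72),(255,0,255)); box(tr,(-75,-52,28),(75,-49,55),(0,160,255))
    ims.append(im)
cv2.imwrite("pics/ov.png",np.hstack(ims)[:600])
E
python3 m.py
```

```text
[617.9  51.9  73.7] yaw -3.75
[[2.4, -1.6], [0.1, -0.7], [0.1, 0.4], [-2.8, -2.1], [-0.1, 0.7], [-0.2, -1.5], [-3.2, -3.0], [-1.0, -0.4], [-0.9, -0.1], [0.7, 0.7], [0.8, -0.5]]
[455.5 333.4  -4.2] yaw 2.55
[[-0.7, -0.2], [-0.1, -0.3], [0.0, 0.4], [-0.0, 0.1], [0.0, -0.1], [-0.2, 0.5], [-0.1, -0.3], [-0.3, 0.1]]
[461.8 320.9   2. ] yaw -1.8
[[-0.4, 1.0], [0.6, -0.1], [-0.8, -0.4], [-2.0, 1.2], [-0.3, 1.1], [-0.4, -0.8], [1.6, 0.3], [0.1, -0.5], [-0.5, -0.6], [-0.9, 0.2], [-0.2, -0.6]]
[565.9 -88.6 -25.7] yaw -9.7
[[-5.5, 2.8], [0.4, -4.8], [-1.7, 0.5], [0.7, 0.4]]
wrist [351. 129.] [34.7 22.4  6. ] 804
wrist [272. 135.] [-34.5  14.6   6. ] 336
scene [288. 240.] [-41.3 -58.7   6. ] 60
scene [274. 244.] [  0.  -50.3   6. ] 53
scene [298. 261.] [-32.4   8.7   6. ] 57
scene [276. 267.] [33.9 19.6  6. ] 84
side [356. 215.] [36.2 26.6  6. ] 59
side [337. 233.] [-29.3  17.2   6. ] 48
side [359. 241.] [  1.5 -44.5   6. ] 54
side [347. 253.] [-39.  -52.1   6. ] 59
```

View pics/ov.png

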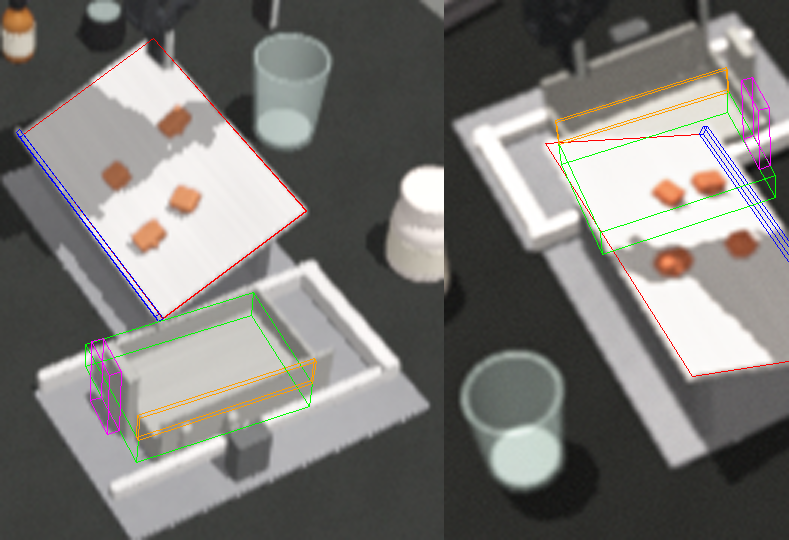

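The plate wireframe fits to 1–2 px, but the tray fit is off. In scene, the outer wall's top edge really runs (233,206)–(288.7,188). I'll refit with known height and fixture yaw.

```bash
cat > m2.py <<'E'
from h import *
d=pickle.load(open("cams0.pkl","rb")); P=np.load("poses.npy")[0]; y=P[3]
pts=[("side",(408.7,292.3)),("scene",(233,206))]
def tri(pts):
    A=[];b=[]
    for n,uv in pts:
        o,r=ray(d[n],n,uv); r/=np.linalg.norm(r); M=np.eye(3)-np.outer(r,r); A.append(M); b.append(M@o)
    X=np.linalg.lstsq(np.vstack(A),np.hstack(b),rcond=None)[0]; return np.round(X*1000,1), [np.round(proj(d[n],n,X)[0]-uv,1).tolist() for n,uv in pts]
print("outer far top",*tri(pts))
F=tri(pts)[0]/1000
R=Ro.from_euler("z",y)
o=F-R.apply([.075,-.052,.055]); print("tray org",o*1000)
for b in [(-75,-52,55),(-75,-52,0),(75,52,28),(-85,-18,72),(-75,18,72),(-75,-18,72),(-80,0,72)]:
    X=o+R.apply(np.array(b)/1000); s=proj(d["side"],"side",X)[0]; c=proj(d["scene"],"scene",X)[0]; w=proj(d["wrist"],"wrist",X)[0]
    print(b,np.round(X*1000),"sidepanel",np.round((s-[298,175])*3),"scenepanel",np.round((c-[200,180])*3+[444,0]),"wrist",np.round(w))
E
python3 m2.py
```

```text
outer far top [ 628.1 -171.1   59.7] [[-0.1, 0.0], [-0.1, -0.0]]
tray org [ 556.66270534 -114.30463988    4.7       ]
(-75, -52, 55) [ 478. -161.   60.] sidepanel [160. 426.] scenepanel [708.  14.] wrist [183. 364.]
(-75, -52, 0) [ 478. -161.    5.] sidepanel [157. 471.] scenepanel [710.  60.] wrist [197. 339.]
(75, 52, 28) [635. -67.  33.] sidepanel [255. 286.] scenepanel [601. 186.] wrist [330. 276.]
(-85, -18, 72) [ 471. -127.   77.] sidepanel [126. 384.] scenepanel [737.  21.] wrist [165. 345.]
(-75, 18, 72) [483. -91.  77.] sidepanel [114. 345.] scenepanel [747.  52.] wrist [170. 314.]
(-75, -18, 72) [ 481. -127.   77.] sidepanel [138. 379.] scenepanel [726.  25.] wrist [174. 346.]
(-80, 0, 72) [ 477. -109.   77.] sidepanel [120. 364.] scenepanel [742.  36.] wrist [168. 330.]
```

Call:
jog_arm(dr=[[0,0,0.94],[0,0,0],[0,0,0],[0,0,0],[0,0,0],[0,0,0],[0,0,0],[0,0,0]], translation=[[0,0,0],[-0.79,-0.937,0.54],[-0.79,-0.937,0.54],[-0.79,-0.937,0.54],[-0.79,-0.937,0.54],[-0.79,-0.937,0.54],[-0.79,-0.937,0.54],[0,0,0]], jaw=[1,1,1,1,1,1,1,1], squeeze=60)

```text
clock: 0.95
position: [0.4732, -0.1117, 0.1484]
ee_rot: [0.731, 0.682, -0.002, -0.001]
ft_force: [-0.0, -0.9, -0.3]
grip_width: 0.998
grasp_force: 0.0
```

```bash
cat > snap.py <<'E'
import sys,pickle,cv2,numpy as np
from workcell import optics,manip
n,f=sys.argv[1:3]; c=optics.camera(n); c["obs"]=manip.get_obs(); pickle.dump(c,open(f+".pkl","wb"))
im=c["color"][:,:,::-1].copy()
cv2.imwrite("pics/"+f+".png",im); o=c["obs"]; print(np.round(o["position"],4),np.round(o["ee_rot"],4),np.round(o["ft_force"],1),o["clock"])
E
python3 snap.py wrist w1
```

```text
[ 0.4754 -0.1102  0.1496] [ 7.308e-01  6.826e-01 -6.000e-04 -6.000e-04] [0.6 0.4 0.9] 1.0
```

View pics/w1.png

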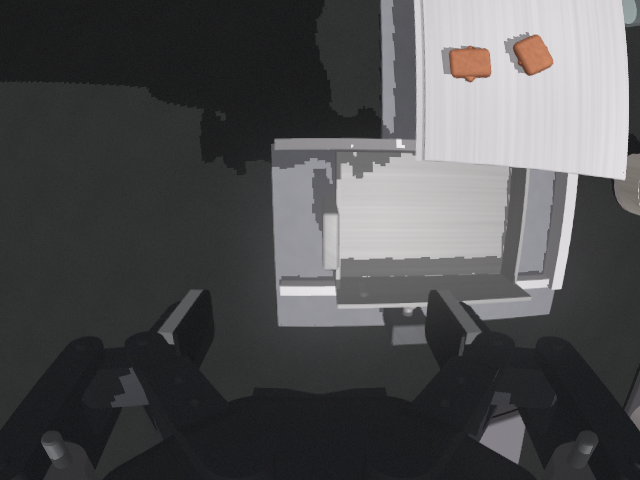

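Wrist view: the tab's top is a pale bar from (323,213) to (338,269), the tray's near wall is at col 337, and the plate's low corner is at (418,160).

```bash
python3 - <<'E'
from h import *
c=pickle.load(open("w1.pkl","rb")); d=pickle.load(open("cams0.pkl","rb"))
print("cam",np.round(-c["R"].T@c["t"]*1000),np.round(c["R"],3).tolist())
def at(uv,z): o,r=ray(c,"wrist",uv); return np.round((o+r*(z-o[2])/r[2])*1000,1)
for uv in [(323.5,213),(337,213),(324,269),(338,269)]: print("tab",at(uv,.078))
print("outer wall", at((338,306),.061),at((530,297),.061))
print("guide -y", at((281,291),.012),at((548,284),.012), "far bar",at((570,175),.012))
P=fit({**d,"wrist1":c},[("side",(399.7,245.7),(70,-120,0)),("scene",(233.7,226.7),(70,-120,0)),("scene",(282.7,306.7),(70,120,0)),("wrist1",(625,179),(70,-120,0)),("wrist1",(418,160),(-74,-120,8)),
("wrist",(407,8),(70,120,0)),("wrist",(380,312),(70,-120,0)),("wrist",(240,18),(-74,120,8)),("wrist",(230,278),(-74,-120,8))],[.62,.1,.08,0],np.radians(25))
E
```

```text
cam [479. -46. 292.] [[0.997, -0.072, -0.006], [-0.068, -0.963, 0.262], [-0.024, -0.261, -0.965]]
tab [477.  -90.2  78. ]
tab [484.9 -90.7  78. ]
tab [ 474.9 -125.1   78. ]
tab [ 483.5 -125.7   78. ]
outer wall [ 482.4 -159.2   61. ] [ 630.7 -168.2   61. ]
guide -y [ 437.2 -166.4   12. ] [ 682.2 -183.3   12. ] far bar [697.  -81.6  12. ]
[618.3  51.7  75.6] yaw -3.62
[[0.5, -1.4], [-0.5, 0.2], [-0.4, -2.1], [-0.8, -0.3], [-1.2, -0.6], [-0.1, -1.1], [0.3, 1.0], [0.5, 0.5], [1.1, 0.7]]
```

Call:
jog_arm(dr=[[0,0,0],[0,0,0],[0,0,0],[0,0,0],[0,0,0],[0,0,0],[0,0,0],[0,0,0],[0,0,0],[0,0,0]], translation=[[0.05,0.13,0.82],[0,0,0.82],[0,0,0.82],[0,0,0.82],[0,0,0.84],[0,0,0],[0,0,0],[0,0,0],[0,0,0],[0,0,0]], jaw=[1,1,1,1,1,1,0,0,0,0], squeeze=60)

```text
clock: 2.0
position: [0.4809, -0.108, 0.0481]
ee_rot: [0.73, 0.684, 0.0, 0.001]
ft_force: [0.2, -0.8, -0.4]
grip_width: 0.331
grasp_force: 0.0
```

Call:
jog_arm(dr=[[0,0,0],[0,0,0],[0,0,0],[0,0,0]], translation=[[0,0,0],[0,0,0],[0,0,0],[0,0,0]], jaw=[0,0,0,0])

```text
clock: 2.4
position: [0.4806, -0.108, 0.0479]
ee_rot: [0.73, 0.684, 0.0, 0.0]
ft_force: [-2.6, 0.6, 6.5]
grip_width: 0.111
grasp_force: 59.9
```

Call:
jog_arm(dr=[[0,0,0],[0,0,0],[0,0,0],[0,0,0]], translation=[[0,0.4,0],[0,0.4,0],[0,0.4,0],[0,0.4,0]], jaw=[0,0,0,0])

```text
clock: 2.8
position: [0.5199, -0.1102, 0.0479]
ee_rot: [0.73, 0.683, -0.0, -0.001]
ft_force: [-5.1, 3.8, 9.7]
grip_width: 0.106
grasp_force: 60.5
```

Call:
jog_arm(dr=[[0,0,0],[0,0,0]], translation=[[0,0.2,0],[0,0.0,0]], jaw=[0,0])

```text
clock: 3.0
position: [0.5264, -0.1106, 0.0479]
ee_rot: [0.73, 0.684, 0.001, 0.0]
ft_force: [2.2, 1.2, 3.4]
grip_width: 0.11
grasp_force: 59.5
```

Call:
jog_arm(dr=[[0,0,0],[0,0,0]], translation=[[0,0.2,0],[0,0.0,0]], jaw=[0,0])

```text
clock: 3.2
position: [0.5269, -0.1107, 0.0478]
ee_rot: [0.73, 0.683, -0.002, -0.003]
ft_force: [-24.2, 4.5, 28.6]
grip_width: 0.106
grasp_force: 63.2
```

Call:
jog_arm(dr=[[0,0,0],[0,0,0]], translation=[[0,-0.14,0],[0,0.0,0]], jaw=[0,0])

```text
clock: 3.4
position: [0.5265, -0.1108, 0.0479]
ee_rot: [0.73, 0.684, 0.0, -0.0]
ft_force: [-4.5, 2.2, 8.6]
grip_width: 0.11
grasp_force: 60.7
```

```bash
python3 snap.py wrist w2; python3 - <<'E'
import cv2,numpy as np
a=cv2.imread("pics/w2.png")[120:400,230:600]; cv2.imwrite("pics/w2c.png",cv2.resize(a,None,fx=2.1,fy=2.1))
E
python3 snap.py side s2; python3 - <<'E'
import cv2,numpy as np
a=cv2.imread("pics/s2.png")[230:360,300:450]; b=cv2.resize(a,None,fx=3,fy=3,interpolation=2); w=cv2.imread("pics/w2.png")[60:450,150:500]
H=max(len(b),len(w)); f=lambda i: cv2.copyMakeBorder(i,0,H-len(i),0,0,0)
cv2.imwrite("pics/w2c.png",np.hstack([f(w),f(b)]))
E
```

```text
[ 0.5264 -0.1108  0.0479] [ 7.299e-01  6.835e-01  0.000e+00 -2.000e-04] [-4.9  1.6  9.5] 3.45
[ 0.5264 -0.1108  0.0479] [ 7.299e-01  6.835e-01 -0.000e+00 -3.000e-04] [-5.4  1.9  9.2] 3.5
```

View pics/w2c.png

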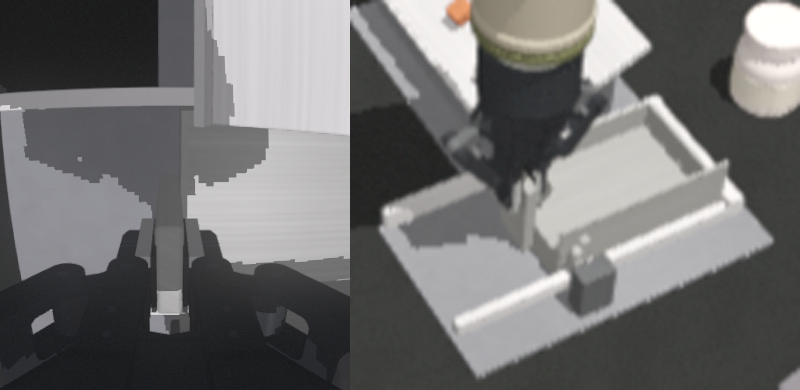

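The tray's far wall now lies against the white end bar (side crop, about (700,160)). I'll pull back lightly to check the catch.

Call:
jog_arm(dr=[[0,0,0],[0,0,0]], translation=[[0,-0.08,0],[0,0.0,0]], jaw=[0,0])

```text
clock: 3.7
position: [0.5254, -0.1109, 0.0479]
ee_rot: [0.73, 0.684, 0.001, 0.001]
ft_force: [0.7, 1.2, 5.1]
grip_width: 0.111
grasp_force: 60.2
```

Call:
jog_arm(dr=[[0,0,0],[0,0,0],[0,0,0]], translation=[[0,0.12,0],[0,0.12,0],[0,0.0,0]], jaw=[0,0,0])

```text
clock: 4.0
position: [0.5269, -0.1111, 0.0479]
ee_rot: [0.73, 0.683, -0.003, -0.003]
ft_force: [-27.3, 4.0, 31.5]
grip_width: 0.103
grasp_force: 63.9
```

Call:
jog_arm(dr=[[0,0,0],[0,0,0]], translation=[[0,-0.14,0],[0,0,0]], jaw=[0,0])

```text
clock: 4.2
position: [0.5267, -0.1111, 0.0479]
ee_rot: [0.73, 0.683, -0.0, -0.0]
ft_force: [-5.0, 0.6, 12.5]
grip_width: 0.106
grasp_force: 61.2
```

Call:
jog_arm(dr=[[0,0,0],[0,0,0],[0,0,0],[0,0,0],[0,0,0],[0,0,0],[0,0,0],[0,0,0],[0,0,0],[0,0,0]], translation=[[0,0,0],[0,0,0],[0,0,0],[0,0,-1],[0,0,-1],[0,0,-1],[0,0,-1],[0,0,-1],[0,0,-1],[0,0,-1]], jaw=[0.6,0.6,0.6,0.6,0.6,0.6,0.6,0.6,0.6,0.6])

```text
clock: 5.2
position: [0.527, -0.1111, 0.2231]
ee_rot: [0.73, 0.683, -0.0, -0.0]
ft_force: [1.4, 0.1, -0.0]
grip_width: 0.596
grasp_force: 0.0
```

Call:
jog_arm(dr=[[0,0,0],[0,0,0],[0,0,0],[0,0,0],[0,0,0],[0,0,0],[0,0,0],[0,0,0],[0,0,0],[0,0,0]], translation=[[0.95,-0.207,0],[0.95,-0.207,0],[0.95,-0.207,0],[0.95,-0.207,0],[0.95,-0.207,0],[0.95,-0.207,0],[0.95,-0.207,0],[0.95,-0.207,0],[0.95,-0.207,0],[0.95,-0.207,0]], jaw=[1,1,1,1,1,1,1,1,1,1])

```text
clock: 6.2
position: [0.4908, 0.1302, 0.2221]
ee_rot: [0.73, 0.683, -0.0, -0.0]
ft_force: [1.2, -0.2, -0.1]
grip_width: 0.998
grasp_force: 0.0
```

Call:
jog_arm(dr=[[0,0,0],[0,0,0],[0,0,0],[0,0,0],[0,0,0],[0,0,0],[0,0,0],[0,0,0],[0,0,0]], translation=[[0.95,-0.207,0],[0.95,-0.207,0],[0.95,-0.207,0],[0.95,-0.207,0],[0.95,-0.207,0],[0.95,-0.207,0],[0.95,-0.207,0],[0.95,-0.207,0],[0,0,0]], jaw=[1,1,1,1,1,1,1,1,1])

```text
clock: 7.1
position: [0.4606, 0.3251, 0.2219]
ee_rot: [0.728, 0.685, -0.0, -0.001]
ft_force: [-0.5, -0.5, 0.1]
grip_width: 1.003
grasp_force: 0.0
```

Call:
jog_arm(dr=[[0,0,-1],[0,0,-1],[0,0,-1],[0,0,-1],[0,0,-1],[0,0,-1],[0,0,-1],[0,0,-1],[0,0,-1],[0,0,-1]], translation=[[0,0,0],[0,0,0],[0,0,0],[0,0,0],[0,0,0],[0,0,0],[0,0,0],[0,0,0],[0,0,0],[0,0,0]], jaw=[1,1,1,1,1,1,1,1,1,1])

```text
clock: 8.1
position: [0.4626, 0.3208, 0.2221]
ee_rot: [0.451, 0.892, -0.0, 0.0]
ft_force: [0.2, -0.1, 0.5]
grip_width: 1.001
grasp_force: 0.0
```

Call:
jog_arm(dr=[[0,0,-1],[0,0,-1],[0,0,-1],[0,0,-1],[0,0,-1],[0,0,-1],[0,0,-1],[0,0,-1],[0,0,-1],[0,0,-1]], translation=[[0,0,0],[0,0,0],[0,0,0],[0,0,0],[0,0,0],[0,0,0],[0,0,0],[0,0,0],[0,0,0],[0,0,0]], jaw=[1,1,1,1,1,1,1,1,1,1])

```text
clock: 9.1
position: [0.4626, 0.3208, 0.222]
ee_rot: [0.119, 0.993, -0.0, -0.0]
ft_force: [0.0, -0.0, 0.8]
grip_width: 1.001
grasp_force: 0.0
```

Call:
jog_arm(dr=[[0,0,-1],[0,0,-1],[0,0,-1],[0,0,0],[0,0,0]], translation=[[0,0,0],[0,0,0],[0,0,0],[0,0,0],[0,0,0]], jaw=[1,1,1,1,1])

```text
clock: 9.6
position: [0.4625, 0.3211, 0.2222]
ee_rot: [0.017, 1.0, -0.0, -0.0]
ft_force: [-0.2, 0.2, -0.2]
grip_width: 1.004
grasp_force: 0.0
```

```bash
python3 snap.py wrist w3; python3 snap.py side s3; python3 snap.py scene c3;python3 - <<'E'
import cv2,numpy as np
w=cv2.imread("pics/w3.png"); s=cv2.resize(cv2.imread("pics/s3.png")[230:360,300:450],None,fx=2,fy=2,interpolation=2)
w=w[0:480,100:600]; s=cv2.copyMakeBorder(s,0,480-len(s),0,0,0); cv2.imwrite("pics/v3.png",np.hstack([w,s]))
from workcell import manip; print(np.round(manip.get_obs()["joint_pos"],2))
E
```

```text
[0.4624 0.3212 0.2222] [ 1.650e-02  9.999e-01 -1.000e-04 -0.000e+00] [-0.2 -0.1 -0.2] 9.65
[0.4624 0.3214 0.2222] [ 1.630e-02  9.999e-01 -1.000e-04 -0.000e+00] [-0.5  0.1 -0.3] 9.7
[0.4624 0.3215 0.2223] [ 0.0161  0.9999 -0.      0.    ] [-0.3  0.1  0. ] 9.75
[-0.25  0.24 -0.52  1.62  0.12  1.31  0.76]
```

View pics/v3.png

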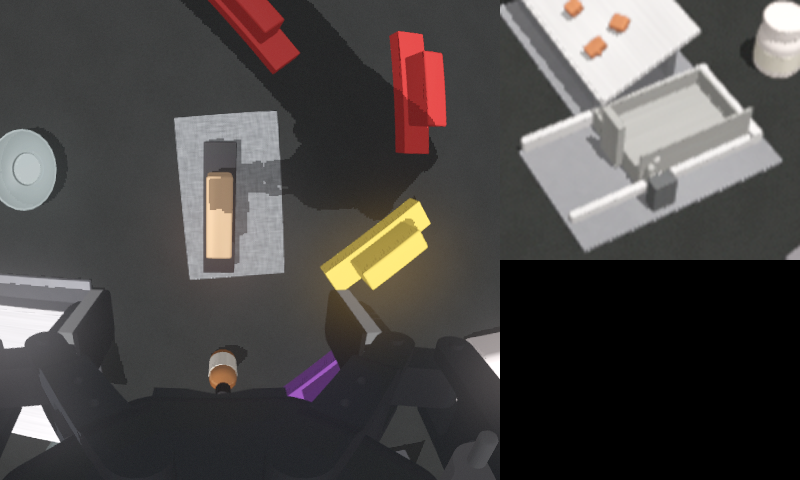

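Crop: the tray sits home against the far bar. Wrist (col+100): pad corners at (275,118), (377,111), (384,272) and (290,279). The grip top spans (307,172)–(332,259) and the foot (303,141)–(336,271).

```bash
python3 - <<'E'
from h import *
c=pickle.load(open("w3.pkl","rb")); d=pickle.load(open("cams0.pkl","rb")); d["wrist3"]=c
def at(uv,z): o,r=ray(c,"wrist",uv); return (o+r*(z-o[2])/r[2])*1000
for nm,z,q in [("grip",.065,[(307,172),(333,170),(306,259),(332,259)]),("foot",.025,[(304,141),(337,141),(303,271),(335,272)]),("pad",.003,[(275,118),(377,111),(384,272),(290,279)])]:
    X=np.array([at(u,z) for u in q]); print(nm,np.round(X[:,:2],1).tolist(),np.round(X.mean(0)[:2],1))
w=[("wrist3",u,b) for u,b in zip([(307,172),(333,170),(306,259),(332,259)],[(-35,-11,62),(-35,11,62),(35,-11,62),(35,11,62)])]+[("wrist3",u,b) for u,b in zip([(304,141),(337,141),(303,271),(335,272)],[(-63,-15,22),(-63,15,22),(63,-15,22),(63,15,22)])]
sc=fit(d,w,[.46,.32,.003,0])
sc=fit(d,w+[("side",(228.25,223.25),(-63,-15,0)),("side",(269.5,209),(63,-15,0)),("scene",(394.75,351.5),(63,15,0)),("scene",(440.5,325),(-63,15,0)),("scene",(399.75,322.5),(35,-11,62)),("scene",(433,315),(-35,11,62)),("side",(232,197.5),(-35,11,62)),("side",(255.3,190),(35,11,62))],[.46,.32,.003,0])
pad=fit(d,[("wrist3",u,b) for u,b in zip([(275,118),(377,111),(384,272),(290,279)],[(-83,-50,3),(-83,50,3),(83,50,3),(83,-50,3)])],[.46,.33,0,0])
E
```

```text
grip [[423.8, 312.0], [422.9, 333.0], [497.6, 308.0], [498.4, 330.1]] [460.7 320.8]
foot [[398.8, 308.9], [399.8, 338.8], [523.3, 302.5], [525.4, 333.7]] [461.8 320.9]
pad [[375.0, 280.8], [371.2, 379.5], [535.8, 386.0], [540.0, 287.0]] [455.5 333.3]
[461.4 320.8   4.7] yaw -2.67
[[-0.6, 2.7], [0.8, 5.0], [0.1, -1.4], [0.1, -1.1], [-0.2, -1.2], [0.1, -0.8], [0.4, 0.9], [-0.8, 0.3]]
[461.7 320.8   3.1] yaw -2.57
[[-0.6, 2.9], [0.6, 5.2], [0.3, -1.6], [0.1, -1.4], [-0.2, -0.8], [-0.1, -0.5], [0.6, 0.7], [-0.7, -0.0], [-0.7, 0.6], [0.6, -0.2], [-2.3, 0.6], [-0.1, 1.1], [-0.4, -1.4], [0.3, -0.6], [-1.0, -0.2], [-0.1, -0.8]]
[455.9 333.4  -2.8] yaw 2.23
[[-0.2, 0.1], [0.2, 0.1], [0.1, 0.0], [-0.1, -0.2]]
```

Call:
jog_arm(dr=[[0,0,0.17],[0,0,0],[0,0,0],[0,0,0],[0,0,0],[0,0,0],[0,0,0],[0,0,0],[0,0,0],[0,0,0]], translation=[[0.03,-0.02,0.95],[0,0,0.95],[0,0,0.95],[0,0,0.95],[0,0,0.95],[0,0,0.95],[0,0,0.95],[0,0,0.95],[0,0,0],[0,0,0]], jaw=[1,1,1,1,1,1,1,1,1,0], squeeze=80)

```text
clock: 10.75
position: [0.4616, 0.3213, 0.0327]
ee_rot: [0.021, 1.0, -0.0, -0.0]
ft_force: [0.3, -0.4, 0.2]
grip_width: 0.856
grasp_force: 0.0
```

Call:
jog_arm(dr=[[0,0,0],[0,0,0],[0,0,0],[0,0,0],[0,0,0],[0,0,0],[0,0,0]], translation=[[0,0,0],[0,0,0],[0,0,0],[0,0,0],[0,0,0],[0,0,0],[0,0,0]], jaw=[0,0,0,0,0,0,0])

```text
clock: 11.45
position: [0.462, 0.3214, 0.0332]
ee_rot: [0.021, 1.0, 0.0, 0.001]
ft_force: [-0.7, -0.8, 6.9]
grip_width: 0.247
grasp_force: 79.1
```

Call:
jog_arm(dr=[[0,0,0],[0,0,0],[0,0,0],[0,0,0],[0,0,0],[0,0,0],[0,0,0],[0,0,0.31]], translation=[[0,0,-0.96],[0,0,-0.96],[0,0,-0.96],[0,0,-0.96],[0,0,-0.96],[0,0,-0.96],[0,0,-0.96],[0,0,0]], jaw=[0,0,0,0,0,0,0,0])

```text
clock: 12.25
position: [0.4627, 0.3222, 0.2037]
ee_rot: [0.032, 0.999, 0.001, 0.002]
ft_force: [0.2, -0.6, -1.2]
grip_width: 0.248
grasp_force: 78.3
```

Call:
jog_arm(dr=[[0,0,0],[0,0,0],[0,0,0],[0,0,0],[0,0,0],[0,0,0],[0,0,0],[0,0,0],[0,0,0]], translation=[[-0.57,-0.867,0],[-0.57,-0.867,0],[-0.57,-0.867,0],[-0.57,-0.867,0],[-0.57,-0.867,0],[-0.57,-0.867,0],[-0.57,-0.867,0],[-0.57,-0.867,0],[0,0,0]], jaw=[0,0,0,0,0,0,0,0,0])

```text
clock: 13.15
position: [0.5655, 0.1362, 0.1991]
ee_rot: [0.035, 0.999, -0.001, -0.0]
ft_force: [-0.3, -0.6, -0.5]
grip_width: 0.243
grasp_force: 78.4
```

Call:
jog_arm(dr=[[0,-0.893,0],[0,-0.893,0],[0,-0.893,0],[0,-0.893,0],[0,-0.893,0],[0,-0.893,0],[0,-0.893,0],[0,0,0],[0,0,0]], translation=[[0,0,0],[0,0,0],[0,0,0],[0,0,0],[0,0,0],[0,0,0],[0,0,0],[0,0,0],[0,0,0]], jaw=[0,0,0,0,0,0,0,0,0])

```text
clock: 14.05
position: [0.5637, 0.141, 0.2]
ee_rot: [0.031, 0.976, -0.007, 0.215]
ft_force: [-0.0, -0.0, -0.4]
grip_width: 0.247
grasp_force: 78.5
```

```bash
cat > rel.py <<'E'
from h import *
from workcell import manip
o=manip.get_obs(); P=np.array([.6183,.0517,.078]); yaw=np.radians(-3.65); t=np.radians(25)
Rm=Ro.from_euler("ZY",[yaw,-t]); T=Ro.from_quat(o["ee_rot"])
print("TCP in plate mm",np.round(Rm.inv().apply(o["position"]-P)*1000,1),"tool axes in plate:\n",np.round((Rm.inv()*T).as_matrix(),4)); print("F in plate",np.round(Rm.inv().apply(o["ft_force"]),1),np.round(o["joint_pos"],2),o["clock"],o["grip_width"])
E
python3 rel.py
```

```text
TCP in plate mm [ -3.   85.6 136. ] tool axes in plate:
 [[-1.0e+00  0.0e+00 -1.8e-03]
 [ 0.0e+00  1.0e+00 -2.0e-04]
 [ 1.8e-03 -2.0e-04 -1.0e+00]]
F in plate [-0.2 -0.  -0.4] [-0.03  0.01 -0.42  1.97  0.29  0.8   0.9 ] 14.05 0.24686601411596504
```

Call:
jog_arm(dr=[[0,0,0],[0,0,0],[0,0,0],[0,0,0],[0,0,0],[0,0,0]], translation=[[0,0,0.8],[0,0,0.8],[0,0,0.8],[0,0,0.8],[0,0,0.76],[0,0,0]], jaw=[0,0,0,0,0,0])

```text
clock: 14.65
position: [0.6056, 0.1372, 0.1077]
ee_rot: [0.032, 0.976, -0.008, 0.214]
ft_force: [-0.8, -0.4, -1.4]
grip_width: 0.244
grasp_force: 78.5
```

Call:
jog_arm(dr=[[0,0,0],[0,0,0],[0,0,0]], translation=[[0,0,0.12],[0,0,0.04],[0,0,0]], jaw=[0,0,0])

```text
clock: 14.95
position: [0.6079, 0.1381, 0.1078]
ee_rot: [0.031, 0.976, -0.007, 0.217]
ft_force: [0.8, 0.6, -0.8]
grip_width: 0.246
grasp_force: 78.5
```

```bash
python3 rel.py
```

```text
TCP in plate mm [-1.8 85.6 33.7] tool axes in plate:
 [[-1.e+00  7.e-04  1.e-03]
 [ 7.e-04  1.e+00  0.e+00]
 [-1.e-03  0.e+00 -1.e+00]]
F in plate [ 0.3  0.6 -1.1] [-0.05  0.21 -0.38  1.98  0.48  0.62  0.76] 14.95 0.24558374723249599
```

Call:
jog_arm(dr=[[0,0,0],[0,0,0]], translation=[[0,0,0.08],[0,0,0]], jaw=[0,0])

```text
clock: 15.15
position: [0.6085, 0.1379, 0.1055]
ee_rot: [0.031, 0.976, -0.007, 0.217]
ft_force: [-0.3, 0.9, -0.8]
grip_width: 0.245
grasp_force: 78.5
```

Call:
jog_arm(dr=[[0,0,0],[0,0,0]], translation=[[0,0,0.06],[0,0,0]], jaw=[0,0])

```text
clock: 15.35
position: [0.6088, 0.1379, 0.1051]
ee_rot: [0.031, 0.976, -0.007, 0.217]
ft_force: [-16.0, -3.2, 16.1]
grip_width: 0.246
grasp_force: 81.3
```

Call:
jog_arm(dr=[[0,0,0],[0,0,0]], translation=[[0,0,0.04],[0,0,0]], jaw=[0,0])

```text
clock: 15.55
position: [0.6088, 0.1379, 0.105]
ee_rot: [0.031, 0.976, -0.008, 0.217]
ft_force: [-28.8, -4.9, 30.1]
grip_width: 0.248
grasp_force: 84.2
```

```bash
python3 rel.py
```

```text
TCP in plate mm [-2.1 85.5 30.8] tool axes in plate:
 [[-1.0e+00  3.0e-04  7.0e-04]
 [ 3.0e-04  1.0e+00 -1.8e-03]
 [-7.0e-04 -1.8e-03 -1.0e+00]]
F in plate [-13.1  -6.7  39.3] [-0.05  0.21 -0.38  1.98  0.48  0.62  0.75] 15.55 0.24786327820450277
```

Call:
jog_arm(dr=[[0,0,0],[0,0,0]], translation=[[0,0,-0.09],[0,0,0]], jaw=[0,0])

```text
clock: 15.75
position: [0.6087, 0.1381, 0.1056]
ee_rot: [0.031, 0.976, -0.007, 0.217]
ft_force: [0.6, -0.8, -1.0]
grip_width: 0.244
grasp_force: 78.4
```

```bash
python3 rel.py
```

```text
TCP in plate mm [-2.  85.6 31.4] tool axes in plate:
 [[-1.0e+00  4.0e-04  1.1e-03]
 [ 4.0e-04  1.0e+00  1.0e-04]
 [-1.1e-03  1.0e-04 -1.0e+00]]
F in plate [ 0.1 -0.7 -1.2] [-0.05  0.21 -0.38  1.98  0.48  0.62  0.75] 15.75 0.2437646552490025
```

Call:
jog_arm(dr=[[0,0,0],[0,0,0],[0,0,0],[0,0,0],[0,0,0],[0,0,0],[0,0,0],[0,0,0],[0,0,0],[0,0,0]], translation=[[0,-0.3,0],[0,-0.3,0],[0,-0.3,0],[0,-0.3,0],[0,-0.3,0],[0,-0.3,0],[0,-0.3,0],[0,-0.3,0],[0,-0.3,0],[0,-0.3,0]], jaw=[0,0,0,0,0,0,0,0,0,0])

```text
clock: 16.75
position: [0.6038, 0.0626, 0.105]
ee_rot: [0.031, 0.976, -0.007, 0.216]
ft_force: [-1.6, 2.9, 3.3]
grip_width: 0.243
grasp_force: 79.1
```

```bash
python3 rel.py
```

```text
TCP in plate mm [-2.4 10.  30.9] tool axes in plate:
 [[-1.e+00  3.e-04  3.e-04]
 [ 3.e-04  1.e+00 -0.e+00]
 [-3.e-04 -0.e+00 -1.e+00]]
F in plate [-0.2  2.8  3.7] [ 0.09  0.17 -0.36  2.03  0.37  0.56  0.98] 16.75 0.2428628666114559
```

Call:
jog_arm(dr=[[0,0,0],[0,0,0],[0,0,0],[0,0,0],[0,0,0],[0,0,0],[0,0,0],[0,0,0],[0,0,0],[0,0,0]], translation=[[0,-0.3,-0.02],[0,-0.3,0],[0,-0.3,0],[0,-0.3,0],[0,-0.3,0],[0,-0.3,0],[0,-0.3,0],[0,-0.3,0],[0,-0.3,0],[0,-0.3,0]], jaw=[0,0,0,0,0,0,0,0,0,0])

```text
clock: 17.75
position: [0.5988, -0.0123, 0.1055]
ee_rot: [0.031, 0.976, -0.007, 0.216]
ft_force: [0.6, 1.2, -0.9]
grip_width: 0.252
grasp_force: 78.4
```

Call:
jog_arm(dr=[[0,0,0],[0,0,0],[0,0,0],[0,0,0],[0,0,0],[0,0,0],[0,0,0],[0,0,0],[0,0,0]], translation=[[0,-0.3,0],[0,-0.3,0],[0,-0.3,0],[0,-0.3,0],[0,-0.3,0],[0,-0.3,0],[0,-0.3,0],[0,-0.3,0],[0,0,0]], jaw=[0,0,0,0,0,0,0,0,0])

```text
clock: 18.65
position: [0.5947, -0.0731, 0.1053]
ee_rot: [0.032, 0.976, -0.007, 0.216]
ft_force: [0.1, 0.1, -0.7]
grip_width: 0.244
grasp_force: 78.4
```

```bash
python3 rel.py; cat > chips.py <<'E'
from h import *
from workcell import optics
P=np.array([.6183,.0517,.078]); Rm=Ro.from_euler("ZY",[np.radians(-3.65),-np.radians(25)]); H=np.array([.607,-.116,.012])
for n in ["scene","side","wrist"]:
    c=optics.camera(n); cv2.imwrite(f"pics/last_{n}.png",c["color"][:,:,::-1])
    h=cv2.cvtColor(c["color"],cv2.COLOR_RGB2HSV); m=cv2.inRange(h,(0,100,50),(14,255,255)); k,l,st,ce=cv2.connectedComponentsWithStats(m)
    for i in range(1,k):
        if st[i,4]<12: continue
        o,r=ray(c,n,ce[i]); N=Rm.apply([0,0,1]); b=Rm.inv().apply(o+r*((P+N*.006-o)@N/(r@N))-P)*1000
        g=Ro.from_euler("z",3.65,True).apply(o+r*(.016-o[2])/r[2]-H)*1000
        if abs(b[0])<85 and abs(b[1])<260: print(n,ce[i].round(),st[i,4],"if on plate",b[:2].round(),"if in tray",g[:2].round())
E
python3 chips.py
```

```text
TCP in plate mm [  -2.5 -126.    31.4] tool axes in plate:
 [[-1.      0.0019  0.    ]
 [ 0.0019  1.     -0.0011]
 [-0.     -0.0011 -1.    ]]
F in plate [-0.2  0.2 -0.7] [ 0.34  0.14 -0.32  2.06  0.12  0.52  1.45] 18.65 0.2437559703087586
scene [257. 214.] 88 if on plate [  -7. -151.] if in tray [-30. -40.]
scene [276. 213.] 55 if on plate [ -60. -150.] if in tray [-72. -18.]
side [400. 277.] 82 if on plate [  20. -195.] if in tray [61. 26.]
side [373. 283.] 62 if on plate [ -39. -166.] if in tray [-11.  39.]
side [370. 297.] 91 if on plate [ -63. -189.] if in tray [-39.   7.]
wrist [260. 145.] 2104 if on plate [ -65. -152.] if in tray [-42.   9.]
wrist [280. 269.] 189 if on plate [  -6. -144.] if in tray [58. 14.]
```

Call:
jog_arm(dr=[[0,0,0],[0,0,0],[0,0,0],[0,0,0],[0,0,0],[0,0,0]], translation=[[0,0,-0.4],[0,0,-0.9],[0,0,-0.9],[0,0,-0.9],[0,0,-0.9],[0,0,0]], jaw=[0,0,0,0,0,0])

```text
clock: 19.4
position: [0.5534, -0.0685, 0.1999]
ee_rot: [0.031, 0.975, -0.007, 0.219]
ft_force: [0.5, 0.6, -0.4]
grip_width: 0.245
grasp_force: 78.4
```

Call:
jog_arm(dr=[[0,0,0],[0,0,0],[0,0,0],[0,0,0],[0,0,0],[0,0,0],[0,0,0],[0,0,0],[0,0,0],[0,0,0]], translation=[[0,0.94,0],[0,0.94,0],[0,0.94,0],[0,0.94,0],[0,0.94,0],[0,0.94,0],[0,0.94,0],[0,0.94,0],[0,0.94,0],[0,0,0]], jaw=[0,0,0,0,0,0,0,0,0,0])

```text
clock: 20.4
position: [0.5658, 0.1464, 0.1958]
ee_rot: [0.029, 0.976, -0.006, 0.216]
ft_force: [0.1, 1.2, -0.5]
grip_width: 0.239
grasp_force: 78.5
```

```bash
python3 rel.py; python3 chips.py; python3 - <<'E'
import cv2,numpy as np
a=cv2.resize(cv2.imread("pics/last_side.png")[180:380,290:450],None,fx=2.5,fy=2.5,interpolation=2); b=cv2.resize(cv2.imread("pics/last_scene.png")[170:370,190:350],None,fx=2.5,fy=2.5,interpolation=2)
cv2.imwrite("pics/v4.png",np.hstack([a,b]))
E
```

```text
TCP in plate mm [ -3.2  91.2 131.4] tool axes in plate:
 [[-1.     -0.0037 -0.    ]
 [-0.0037  1.      0.0034]
 [ 0.      0.0034 -1.    ]]
F in plate [-0.2  1.2 -0.5] [ 0.16  0.03 -0.62  1.97  0.32  0.79  0.88] 20.4 0.23911109652914112
scene [277. 222.] 33 if on plate [ -47. -120.] if in tray [-62.   9.]
scene [265. 223.] 15 if on plate [ -11. -119.] if in tray [-33.  -3.]
side [400. 277.] 82 if on plate [  20. -195.] if in tray [61. 26.]
side [373. 283.] 61 if on plate [ -39. -166.] if in tray [-11.  39.]
side [370. 297.] 91 if on plate [ -63. -189.] if in tray [-39.   7.]
wrist [ 66. 156.] 558 if on plate [ -67. -128.] if in tray [-44.   5.]
wrist [493. 182.] 89 if on plate [-40. 223.] if in tray [ -8. 420.]
wrist [511. 209.] 637 if on plate [-19. 241.] if in tray [ 23. 450.]
```

View pics/v4.png

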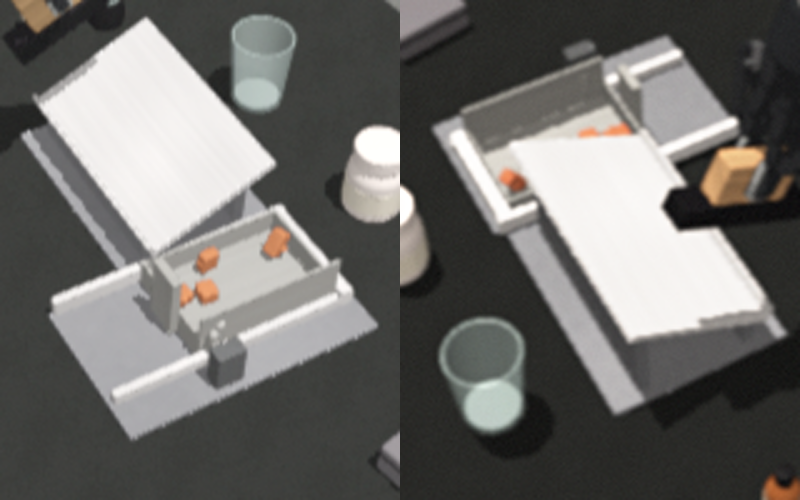

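The plate is clear and all four chips lie in the tray: side crop (207,260), (275,240), (207,291) and (185,295). Next I'll untilt and take the scraper back.

Call:
jog_arm(dr=[[0,0.893,0],[0,0.893,0],[0,0.893,0],[0,0.893,0],[0,0.893,0],[0,0.893,0],[0,0.893,0],[0,0,0],[0,0,0]], translation=[[0,0,0],[0,0,0],[0,0,0],[0,0,0],[0,0,0],[0,0,0],[0,0,0],[0,0,0],[0,0,0]], jaw=[0,0,0,0,0,0,0,0,0])

```text
clock: 21.45
position: [0.5664, 0.1416, 0.1955]
ee_rot: [0.033, 0.999, 0.0, 0.0]
ft_force: [-1.1, -0.2, -0.3]
grip_width: 0.243
grasp_force: 78.5
```

Call:
jog_arm(dr=[[0,0,0],[0,0,0],[0,0,0],[0,0,0],[0,0,0],[0,0,0],[0,0,0],[0,0,0],[0,0,0],[0,0,0]], translation=[[0.57,0.867,0],[0.57,0.867,0],[0.57,0.867,0],[0.57,0.867,0],[0.57,0.867,0],[0.57,0.867,0],[0.57,0.867,0],[0.57,0.867,0],[0,0,0],[0,0,0]], jaw=[0,0,0,0,0,0,0,0,0,0])

```text
clock: 22.45
position: [0.4631, 0.3226, 0.1962]
ee_rot: [0.031, 1.0, -0.0, 0.001]
ft_force: [0.5, -0.3, -0.7]
grip_width: 0.248
grasp_force: 78.5
```

```bash
python3 snap.py wrist w5; python3 -c "
from h import *
from workcell import manip
o=manip.get_obs(); print(np.round(Ro.from_quat(o['ee_rot']).as_matrix(),4))"
```

```text
[0.4638 0.3218 0.1961] [ 3.220e-02  9.995e-01 -2.000e-04  8.000e-04] [ 0.6 -0.1 -1.5] 22.5
[[-9.979e-01  6.440e-02  1.600e-03]
 [ 6.440e-02  9.979e-01 -5.000e-04]
 [-1.700e-03 -4.000e-04 -1.000e+00]]
```

Call:
jog_arm(dr=[[0,0,-0.31],[0,0,0],[0,0,0],[0,0,0],[0,0,0],[0,0,0],[0,0,0],[0,0,0]], translation=[[0.08,0,0.9],[0,0,0.9],[0,0,0.9],[0,0,0.9],[0,0,0.9],[0,0,0.9],[0,0,0.9],[0,0,0]], jaw=[0,0,0,0,0,0,0,0])

```text
clock: 23.3
position: [0.4608, 0.32, 0.0358]
ee_rot: [0.022, 1.0, -0.002, -0.002]
ft_force: [0.4, 0.7, -0.5]
grip_width: 0.244
grasp_force: 78.5
```

Call:
jog_arm(dr=[[0,0,0],[0,0,0],[0,0,0]], translation=[[0,0,0.06],[0,0,0.06],[0,0,0]], jaw=[0,0,0])

```text
clock: 23.6
position: [0.4623, 0.3228, 0.0365]
ee_rot: [0.021, 1.0, 0.0, 0.001]
ft_force: [0.7, 0.3, -1.2]
grip_width: 0.248
grasp_force: 78.5
```

Call:
jog_arm(dr=[[0,0,0],[0,0,0]], translation=[[0,0,0.05],[0,0,0]], jaw=[0,0])

```text
clock: 23.8
position: [0.4619, 0.3227, 0.0346]
ee_rot: [0.021, 1.0, 0.0, 0.0]
ft_force: [0.4, -0.4, -1.5]
grip_width: 0.247
grasp_force: 78.5
```

Call:
jog_arm(dr=[[0,0,0],[0,0,0]], translation=[[0,0,0.04],[0,0,0]], jaw=[0,0])

```text
clock: 24.0
position: [0.4617, 0.3227, 0.0333]
ee_rot: [0.021, 1.0, 0.0, 0.0]
ft_force: [1.0, -0.5, -0.1]
grip_width: 0.244
grasp_force: 78.8
```

Call:
jog_arm(dr=[[0,0,0],[0,0,0]], translation=[[0,0,0.02],[0,0,0]], jaw=[0,0])

```text
clock: 24.2
position: [0.4617, 0.3227, 0.0333]
ee_rot: [0.021, 1.0, -0.0, 0.0]
ft_force: [-1.2, -2.6, 5.5]
grip_width: 0.243
grasp_force: 79.6
```

Call:
jog_arm(dr=[[0,0,0],[0,0,0],[0,0,0],[0,0,0],[0,0,0],[0,0,0],[0,0,0],[0,0,0],[0,0,0],[0,0,0]], translation=[[0,0,0],[0,0,0],[0,0,0],[0,0,0],[0,0,0],[0,0,-0.2],[0,0,-0.6],[0,0,-0.9],[0,0,-1],[0,0,-1]], jaw=[0.8,0.8,0.8,0.8,0.8,0.8,0.8,0.8,0.8,0.8])

```text
clock: 25.2
position: [0.4616, 0.3229, 0.1275]
ee_rot: [0.021, 1.0, 0.0, 0.0]
ft_force: [-0.2, 0.4, 0.4]
grip_width: 0.804
grasp_force: 0.0
```

Call:
jog_arm(dr=[[0,0,0],[0,0,0],[0,0,0],[0,0,0],[0,0,0],[0,0,0],[0,0,0]], translation=[[0,0,-1],[0,0,-1],[0,0,-1],[0,0,0],[0,0,0],[0,0,0],[0,0,0]], jaw=[0.8,0.8,0.8,0.8,0.8,0.8,0.8])

```text
clock: 25.9
position: [0.4612, 0.3223, 0.1995]
ee_rot: [0.021, 1.0, -0.0, -0.001]
ft_force: [-0.2, 0.3, -0.0]
grip_width: 0.799
grasp_force: 0.0
```

```bash
python3 snap.py wrist w6; python3 - <<'E'
from h import *
c=pickle.load(open("w6.pkl","rb")); im=c["color"]; h=cv2.cvtColor(im,cv2.COLOR_RGB2HSV)
def at(uv,z): o,r=ray(c,"wrist",uv); return (o+r*(z-o[2])/r[2])*1000
# wood: tan; pad: grey bright
for nm,m,z in [("wood",cv2.inRange(h,(8,60,60),(22,190,255)),.065),("pad",cv2.inRange(h,(0,0,95),(180,40,200)),.003)]:
    k,l,st,ce=cv2.connectedComponentsWithStats(m)
    for i in range(1,k):
        if st[i,4]>400:
            r=cv2.minAreaRect(np.argwhere(l==i)[:,::-1].astype(np.float32)); b=cv2.boxPoints(r); X=np.array([at(u,z)[:2] for u in b])
            if abs(X.mean(0)[1]-320)<80: print(nm,st[i,4],ce[i].round(),X.round().tolist(),at(ce[i],z).round(1))
E
python3 chips.py
```

```text
[0.4613 0.3224 0.1996] [ 2.120e-02  9.998e-01 -3.000e-04 -6.000e-04] [0.7 0.1 0.6] 25.95
wood 2675 [320. 222.] [[423.0, 313.0], [424.0, 334.0], [497.0, 332.0], [496.0, 309.0]] [459.  322.2  65. ]
pad 11471 [330. 194.] [[374.0, 279.0], [370.0, 379.0], [536.0, 391.0], [541.0, 282.0]] [447.4 332.1   3. ]
scene [277. 222.] 33 if on plate [ -47. -120.] if in tray [-62.   9.]
scene [265. 223.] 15 if on plate [ -11. -119.] if in tray [-33.  -3.]
side [303. 181.] 54 if on plate [-14. 227.] if in tray [ 19. 464.]
side [304. 194.] 16 if on plate [-36. 188.] if in tray [ -7. 412.]
side [400. 277.] 82 if on plate [  20. -195.] if in tray [61. 26.]
side [373. 283.] 61 if on plate [ -39. -166.] if in tray [-11.  39.]
side [370. 297.] 91 if on plate [ -63. -189.] if in tray [-39.   7.]
wrist [  3. 298.] 49 if on plate [ -81. -115.] if in tray [-57.  11.]
wrist [  1. 314.] 31 if on plate [ -62. -118.] if in tray [-32.  -4.]
```

The scraper stands at its old spot. Before handing in I'll check numerically that the tray hasn't drifted from its pushed-home position.

```bash
python3 - <<'E'
from h import *
g=lambda f: cv2.cvtColor(cv2.imread(f"pics/{f}.png"),cv2.COLOR_BGR2GRAY).astype(np.float32)
d=pickle.load(open("cams0.pkl","rb"))
A,B,C=g("s2"),g("s3"),g("last_side")
H=np.array([.607,-.116,.006]); R=Ro.from_euler("z",-3.65,True)
def roi(b): return proj(d["side"],"side",H+R.apply(np.array(b)/1000))[0]
u0,u1=roi((75,-52,55)),roi((76,-52,55)); print("far wall corner",u0.round(),"px per mm x",(u1-u0).round(2))
def shift(X,Y,u,s=10):
    x,y=map(int,u.round()); T=X[y-s:y+s,x-s:x+s]; w=np.eye(2,3,dtype=np.float32)
    cc,w=cv2.findTransformECC(T,Y[y-s:y+s,x-s:x+s],w,cv2.MOTION_TRANSLATION); return w[:,2].round(2),round(cc,3)
for b in [(72,-52,50),(30,-52,48)]: print(b,shift(A,B,roi(b)),shift(A,C,roi(b)))
print("fixed bar ref",shift(A,B,roi((85,30,12))),shift(A,C,roi((85,30,12))))
E
```

```text
far wall corner [426. 284.] px per mm x [ 0.36 -0.15]
(72, -52, 50) (array([0.08, 0.06], dtype=float32), 0.999) (array([0.08, 0.04], dtype=float32), 0.997)
(30, -52, 48) (array([ 0.15, -0.  ], dtype=float32), 0.978) (array([0.12, 0.02], dtype=float32), 0.978)
fixed bar ref (array([0.09, 0.07], dtype=float32), 1.0) (array([0.05, 0.01], dtype=float32), 0.969)
```

```bash
python3 -c "
from workcell import manip
print(manip.hand_in())"
```

```text
the job is handed in; nothing more can be done
None
```

I handed the job in at about 26 s of robot time: the tray is home against its end stop (catch judged from push force and position, not seen), all four chips are in it, and the scraper stands released on its pad; the result was not reported.

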